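# Loosen the marked clamp screw of a catheter puller

### The job

Take the orange flat driver out of the blue stand, seat its blade squarely in the slot of the catheter puller's clamp screw next to the red cap, and loosen it until the screw itself has turned a good quarter turn, keeping the blade down in the slot whenever the screw turns. It may have a left- or a right-hand thread, so try both ways and feel which one stops and which one yields. Then put the driver back upright and fully down in its hole; leave the other clamp screw and everything else on the bench alone, and touch the puller and its clamps with the driver only.

Things in the scene. Friction and masses are not known exactly. Their poses are not given: they have to be found in the camera images.
- driver: Flat driver, loose, 0.12 kg, 165 mm long, upright in the stand at first. Origin: middle of the blade end; z runs up to the handle end. Blade 16 mm wide (x), 2.4 mm thick (y), 15 mm long; 10 mm round shaft up to 75 mm; black collar 36 mm across, 75 to 81 mm, rests on the stand; orange square handle 26 x 26 mm, 81 to 165 mm, its flats facing its x and y.
- stand_hole (a point): Centre of the 23 mm round hole for the flat driver, at the top face of the fixed blue tool stand (70 x 150 x 80 mm; top 80 mm above the table). z up. The hole goes through; seated, the driver's blade end is 75 mm below this point. The stand's y axis is its long side; the small driver stands 80 mm away on the -y side.
- small_driver: Bystander: small round-handled blue driver in the stand's other hole, its top about 114 mm above its origin (its lower end, 20 mm over the table). Leave it.
- clamp_a: White plastic clamp block of the puller, fixed, 56 x 50 x 50 mm with a boss slanted towards its -x side that carries its slotted screw. Origin: centre of its underside. The puller stands askew: the clamps' -x looks to the robot's right (about world -y).
- clamp_b: White plastic clamp block of the puller, fixed, 56 x 50 x 50 mm with a boss slanted towards its -x side that carries its slotted screw. Origin: centre of its underside. The puller stands askew: the clamps' -x looks to the robot's right (about world -y).
- slot_a (a point): Slotted brass screw head on a clamp: 28 mm across, 6 mm thick, on a dark 32 mm flange. Point: centre of the slot mouth, flush with the head face; it turns with the screw. z = the screw axis, out of the head, leaning 30 degrees from vertical to the clamp's -x side. x = along the slot (both ways alike). Slot 4.6 mm wide, 19 mm long with closed ends, 6 mm deep.
- slot_b (a point): Slotted brass screw head on a clamp: 28 mm across, 6 mm thick, on a dark 32 mm flange. Point: centre of the slot mouth, flush with the head face; it turns with the screw. z = the screw axis, out of the head, leaning 30 degrees from vertical to the clamp's -x side. x = along the slot (both ways alike). Slot 4.6 mm wide, 19 mm long with closed ends, 6 mm deep.
- screw_a (a joint): Angle of this screw, rad: 0 = tight (firm stop), grows as it loosens, up to 2.6; starts at 0 to 0.3. One screw has a right-, the other a left-hand thread, unmarked: try both ways. The tightening way stops within 0.3 rad, the loosening way turns on against about 0.1 N m of drag. Blade play about 0.14 rad either way. The screw stays where left and does not rise.
- screw_b (a joint): Angle of this screw, rad: 0 = tight (firm stop), grows as it loosens, up to 2.6; starts at 0 to 0.3. One screw has a right-, the other a left-hand thread, unmarked: try both ways. The tightening way stops within 0.3 rad, the loosening way turns on against about 0.1 N m of drag. Blade play about 0.14 rad either way. The screw stays where left and does not rise.
- cap_red: Red cap, fixed stub 24 mm across and 37 mm high on the puller's base. The clamp 50 mm from it is the one to work on (the other clamp is over 200 mm away). Origin: centre of its underside. A grey cap of the same shape marks the other clamp.
- puller: Catheter puller, fixed: base 160 x 340 x 12 mm (x, y, z), origin under its centre, its -x (front) to the robot's right. Motor housing 90 x 125 mm, 152 mm high, centred at x 35 mm; a stub on it reaches 198 mm. Rail and rack along y at x -30 and -18 mm, 45 and 98 mm up, 180 and 190 mm to either side. Clamps at x -50, y +-90 mm; caps at y +-140 mm.
- recorder: Bystander: grey-black measuring recorder 110 x 190 x 38 mm, loose; origin at the centre of its underside.
- tray: Bystander: steel parts tray 90 x 130 x 22 mm, loose, holding a spare screw head; origin under its centre.
- spirit: Bystander: white bottle 52 mm across, 130 mm high, loose.
- jar: Bystander: clear jar 56 mm across, 60 mm high, loose.
- gauge: Bystander: yellow hand gauge 50 x 120 x 20 mm, loose.

How it is judged:
By the outcome, as a careful person would: the job done as asked, in the order asked, and still so for the second after the job is handed in, with the robot touching nothing.
It also fails if it takes over 61 s, if anything falls off the work surface, if the arm or the gripper's body presses on something with over 40 N, if the wrist force passes 120 N, or if a joint passes its speed limit or range.

### The arm

A 7-joint arm with a two-finger parallel gripper is mounted at the origin on the work surface. World frame = base frame: x ahead of the robot, y to its left, z up, the work surface at z = 0. Lengths are in m, angles in rad, forces in N, time in s.
With the tool pointing down it reaches from about 0.425 to 0.875 m from the base axis. Payload 4.7 kg.
Tool frame: the origin (TCP) lies between the finger pads; the fingertips stand 25 mm ahead of it and the grasp point (between the pads) lies 6 mm ahead of it (arm.tip_extent is the distance from the TCP to the fingertips, in m); z points along the fingers, y is the line along which they close (so a half turn about z gives the same grasp; the last joint's range is limited). The gripper opens to 87 mm and grips with 3 to 60 N. Pads are 19 mm wide; open, the fingers measure 117 mm over their backs; the gripper's body (75 mm by 190 mm) begins 51 mm behind the grasp point.
Start: joints at [1.303, 0.321, -0.07, 1.45, 0.023, 1.371, -0.057], TCP at [0.181, -0.624, 0.248] pointing down, gripper open.
Joint ranges: [-2.86, 2.86], [-0.3, 2.09], [-1.38, 1.24], [0.06, 2.45], [-1.56, 4.7], [0.09, 2.05], [-2.69, 2.69]. Speed limits (rad/s): [2.57, 2.57, 3.14, 3.14, 3.14, 3.14, 3.14].

### API

Orientations are given as a unit quaternion [x, y, z, w].
In Python, from station import arm, camera, camera_info, ticket gives the robot as it stands.
- The arm moves only by the tool arm_command, never from a script. Its argument "series" is a list of rows, each a list of 3 entries, a list of its own where there are three numbers: the turn, a rotation vector about the tool's x, y, z in degrees, then the shift along the tool's x, y, z in m, then the opening, from 0 (shut) to 1 (fully open). A call has 1 to 20 rows; each row is the pose to reach, as a shift and turn from the pose commanded when the call began, along the tool's axes at that moment; what a row does not reach only later rows make up. A row lasts 1/10 s, in which the tool goes at most 50 mm and 8.59 degrees, less where a joint would pass 70% of its speed; a pose out of reach is approached as far as the arm can. A call with a gripper value outside its range is refused whole. The fingers move at their own pace and stop on an object; the grip force is fixed at half the most. Time passes only in rows, so rows that repeat a pose let the fingers close. It gives the time, the measured TCP pose, the force, the opening and the grip force at its end, in the units of the state.
- arm.sense(): the state, without advancing time (a new reading comes with each control period).
- camera(name): name is "scene" or "top" or "wrist"; returns the picture (480x640x3 uint8, red, green, blue); there is no depth.
- camera_info(name): a dict with "fx", "fy", "cx", "cy" (pixels), "k1" (the pictures are not rectified: a ray, as slopes to the right and down, at radius r is drawn at 1 + k1 r^2 times it, then the intrinsics apply), "xyz" and "orientation" of the camera in the world. Camera axes: x right, y up, looking along -z (the intrinsics and any distortion apply to the point x, -y, -z); pixel columns grow to the right and rows downward; lengths in m; the calibration is good to about 2 mm. A picture is of the moment at which its call begins: read the wrist's pose just before it. camera_info takes no time and is no camera call; for the wrist camera it gives the pose at the moment of the call.
- ticket.finish_job(): hands the job in; it is judged then, once.
The state is a dict: "time_s": time; "joints": joint angles; "dq": joint speeds; "tau": joint torques, N m; "eef_pos": TCP position; "orientation": TCP orientation; "contact_force": force on the tool from outside, world axes, zero at the start; "wrist_torque": the same for the moment, N m; "width": finger opening in m; "finger_force": force on a finger pad.
Only numpy, scipy, OpenCV 4.12 (cv2) and the standard library are available. Lean on these libraries where they do the work, as an engineer would, in place of code of your own. Each camera call takes 0.05 s, during which the arm holds its last target. There are 200 camera calls.

## Working session

There is one attempt and no reset: what is moved stays moved. The work goes in short steps, Python scripts to look and compute and a tool call to move; the robot and the scene stay as the last step left them, time stands still between calls to the robot, and variables do not carry over. Pictures are saved under pics/ and viewed, at most 13 in all, crops included, and the job is handed in when it is done.

Besides the shell and the picture viewer there is one more tool, called after "Emit:" as name(argument=value, ...) on one line, values as JSON. arm_command: Moves the arm, as the interface text tells. Its arguments: {"type":"object","properties":{"series":{"type":"array"}},"required":["series"]}

```bash
ls; mkdir -p pics; python3 - <<'E'
from station import arm,camera,camera_info
import cv2,json
for n in("scene","top","wrist"):
    i=camera_info(n); print(n,i)
    cv2.imwrite(f"pics/{n}0.png",camera(n)[:,:,::-1])
print(arm.sense(),arm.tip_extent)
E
```

```text
pics
scene {'fx': 534.3540165280051, 'fy': 534.3540165280051, 'cx': 317.14584364094065, 'cy': 237.11549399402696, 'k1': -0.15307037672674104, 'xyz': array([ 1.12093629, -0.66790708,  0.77563661]), 'orientation': array([0.40898341, 0.15431237, 0.31359644, 0.84295761])}
top {'fx': 574.1992562460302, 'fy': 574.1992562460302, 'cx': 321.0470033908267, 'cy': 239.70627231761398, 'k1': -0.03367465217910297, 'xyz': array([0.38040208, 0.00503509, 1.5447103 ]), 'orientation': array([-0.03772332,  0.0337258 ,  0.71444298, -0.69786155])}
wrist {'fx': 345.8571560055527, 'fy': 345.8571560055527, 'cx': 316.15077617585433, 'cy': 238.73803419244794, 'k1': -0.0687054216875398, 'xyz': array([ 0.25650345, -0.60119434,  0.38408723]), 'orientation': array([-0.11672472,  0.08803517, -0.59463687,  0.79058974])}
{'time_s': 0.15, 'joints': array([ 1.30307577,  0.32159471, -0.07007322,  1.45141382,  0.02261552,
        1.37081135, -0.05692167]), 'dq': array([-1.54520772e-04, -2.37324141e-03, -5.61793706e-04, -4.20588000e-03,
        3.43927815e-04,  5.99402053e-04,  5.21066270e-05]), 'tau': array([ 4.68885355e-04, -4.91792500e+01, -4.04420234e-01, -3.12877464e+01,
       -6.39734161e-02,  4.05004725e-02,  8.69590735e-05]), 'eef_pos': array([ 0.18060366, -0.62399514,  0.24674077]), 'orientation': array([ 9.90088638e-01,  1.40442051e-01, -1.54257211e-04, -7.03958860e-04]), 'contact_force': array([-0.06325195,  0.32568154, -0.3587111 ]), 'wrist_torque': array([ 0.00760586,  0.01457925, -0.0009948 ]), 'finger_force': 0.0, 'width': 0.08721372307041277} 0.025
```

View pics/scene0.png

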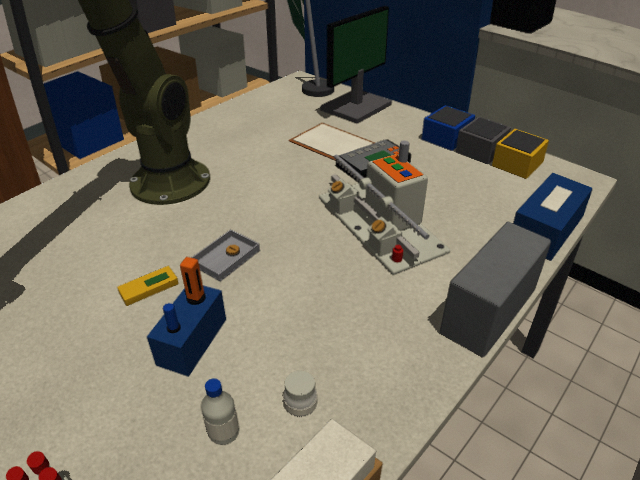

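View pics/top0.png

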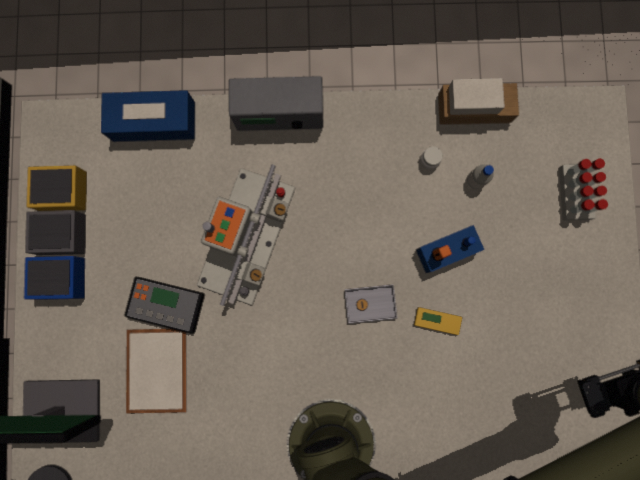

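The scene view shows the driver in the stand (orange at 191,280), the target screw at about (378,227) and the red cap at (397,254). In the top view the driver is at (443,253), the target screw at (280,209) and the cap at (281,192). Next I'll measure these.

```bash
cat > h.py <<'E'
import numpy as np,cv2
from scipy.spatial.transform import Rotation as R
def K(i): return np.array([[i['fx'],0,i['cx']],[0,i['fy'],i['cy']],[0,0,1]]),np.array([i['k1'],0,0,0,0.])
def ray(i,uv):
    k,d=K(i); p=cv2.undistortPoints(np.array(uv,float).reshape(-1,1,2),k,d)[:,0]
    v=np.c_[p[:,0],-p[:,1],-np.ones(len(p))]
    return R.from_quat(i['orientation']).apply(v)
def onz(i,uv,z):
    v=ray(i,uv); c=np.array(i['xyz']); return c+v*((z-c[2])/v[:,2])[:,None]
def proj(i,P):
    k,d=K(i); q=R.from_quat(i['orientation']).inv().apply(np.atleast_2d(P)-i['xyz'])
    x=q[:,0]/-q[:,2]; y=-q[:,1]/-q[:,2]; f=1+i['k1']*(x*x+y*y)
    return np.c_[i['cx']+i['fx']*x*f,i['cy']+i['fy']*y*f]
def tri(i1,a,i2,b):
    v,w=ray(i1,a)[0],ray(i2,b)[0]; c,e=np.array(i1['xyz']),np.array(i2['xyz'])
    s=np.linalg.lstsq(np.c_[v,-w],e-c,rcond=None)[0]; p,q=c+s[0]*v,e+s[1]*w
    return (p+q)/2,np.linalg.norm(p-q)
def blobs(im,lo,hi,box,amin=8):
    h=cv2.cvtColor(im,cv2.COLOR_RGB2HSV); m=cv2.inRange(h,lo,hi); k=np.zeros_like(m); x0,y0,x1,y1=box; k[y0:y1,x0:x1]=255; m&=k
    c,_=cv2.findContours(m,cv2.RETR_EXTERNAL,cv2.CHAIN_APPROX_NONE)
    return sorted([x for x in c if cv2.contourArea(x)>=amin],key=cv2.contourArea,reverse=True)
E
python3 - <<'E'
from h import *
from station import camera_info
np.set_printoptions(precision=4,suppress=True)
T,S=camera_info("top"),camera_info("scene")
t=cv2.imread("pics/top0.png")[:,:,::-1].copy(); s=cv2.imread("pics/scene0.png")[:,:,::-1].copy()
def rep(n,im,lo,hi,box,num=2):
    for c in blobs(im,lo,hi,box)[:num]:
        m=cv2.moments(c); r=cv2.minAreaRect(c); print(n,np.array([m['m10'],m['m01']])/m['m00'],m['m00'],r, cv2.boxPoints(r).tolist())
rep("stand T",t,(105,120,40),(125,255,255),(400,215,500,285),1)
rep("orange T",t,(5,180,120),(18,255,255),(425,240,460,270))
rep("orange S",s,(5,180,120),(18,255,255),(175,250,210,310))
rep("red T",t,(0,150,60),(4,255,255),(270,180,295,205),1)
rep("red S",s,(0,150,60),(4,255,255),(385,235,410,270),1)
rep("brass T",t,(10,90,70),(28,255,255),(265,200,295,222))
rep("brass S",s,(10,90,70),(28,255,255),(362,212,394,245))
a=cv2.resize(t[150:310,190:300],None,fx=3.6,fy=3.6,interpolation=cv2.INTER_CUBIC)
b=cv2.resize(s[170:280,310:450],None,fx=3,fy=3,interpolation=cv2.INTER_CUBIC)
o=np.zeros((580,800,3),np.uint8);o[:576,:396]=a;o[:330,396:800]=b[:,:404]
c=cv2.resize(t[220:285,405:495],None,fx=3.7,fy=3.7,interpolation=cv2.INTER_CUBIC);o[335:575,400:733]=c[:240,:333]
cv2.imwrite("pics/c1.png",o[:,:,::-1])
E
```

```text
stand T [451.338  248.4295] 1432.0 ((451.47161865234375, 248.25450134277344), (26.390010833740234, 57.968753814697266), 67.01127624511719) [[419.63580322265625, 247.42726135253906], [473.00079345703125, 224.78758239746094], [483.30743408203125, 249.0817413330078], [429.94244384765625, 271.721435546875]]
orange T [444.8225 250.988 ] 69.5 ((444.9000549316406, 250.80001831054688), (9.391485214233398, 8.944271087646484), 63.43495178222656) [[438.800048828125, 248.6000213623047], [446.800048828125, 244.6000213623047], [451.00006103515625, 253.00001525878906], [443.00006103515625, 257.0]]
orange S [188.5542 262.6125] 120.0 ((188.65000915527344, 262.5500183105469), (14.862703323364258, 11.384199142456055), 18.43494987487793) [[179.8000030517578, 265.6000061035156], [183.40000915527344, 254.80001831054688], [197.50001525878906, 259.5000305175781], [193.90000915527344, 270.3000183105469]]
red T [280.0581 191.4884] 43.0 ((280.0, 191.5), (7.0, 8.0), 90.0) [[276.0, 188.0], [284.0, 188.0], [284.0, 195.0], [276.0, 195.0]]
red S [397.71   252.8124] 115.5 ((397.5, 253.0), (16.0, 9.0), 90.0) [[393.0, 245.0], [402.0, 245.0], [402.0, 261.0], [393.0, 261.0]]
brass T [279.8929 209.0992] 84.0 ((280.0, 209.5), (11.0, 10.0), 90.0) [[275.0, 204.0], [285.0, 204.0], [285.0, 215.0], [275.0, 215.0]]
brass S [377.8831 225.0885] 105.5 ((378.0, 225.0), (10.0, 12.0), 90.0) [[372.0, 220.0], [384.0, 220.0], [384.0, 230.0], [372.0, 230.0]]
```

View pics/c1.png

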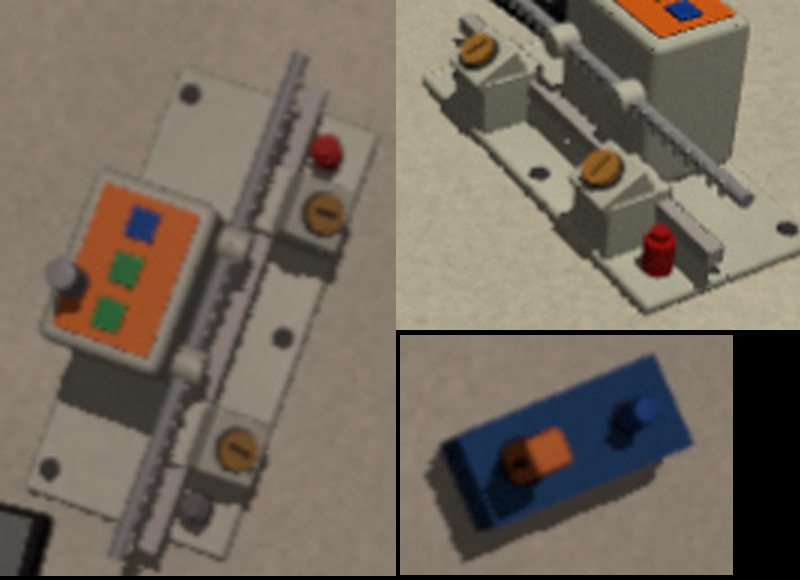

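```bash
python3 - <<'E'
from h import *
from station import camera_info
np.set_printoptions(precision=4,suppress=True)
T,S=camera_info("top"),camera_info("scene")
print("driver top tri",tri(T,[444.8,250.9],S,[188.6,262.6]), onz(T,[[444.9,250.8]],.17))
print("screw tri",tri(T,[280,209.3],S,[378,225]), "red",tri(T,[280,191.5],S,[397.5,250]),onz(T,[[280,191.5]],.049))
q=onz(T,[[438.8,248.6],[446.8,244.6],[451,253],[443,257]],.17);print("handle",q, np.degrees(np.arctan2(*(q[1]-q[0])[1::-1])),np.linalg.norm(q[1]-q[0]))
# stand top corners from crop c1 (scale 3.7, offset)
c=np.array([[442,442],[655,354],[692,441],[490,530]],float); c=(c-[400,335])/3.7+[405,220]
q=onz(T,c,.08);print("stand",q,[np.linalg.norm(q[i]-q[i-1]) for i in range(4)],"yaw long",np.degrees(np.arctan2(*(q[0]-q[1])[1::-1])), np.degrees(np.arctan2(*(q[3]-q[2])[1::-1])),q.mean(0))
# puller base corners: crop scale 3.6 offset(190,150)
b=np.array([[180,70],[378,132],[226,560],[28,490]],float)/3.6+[190,150]
q=onz(T,b,.012);print("base",q,[np.linalg.norm(q[i]-q[i-1]) for i in range(4)],[np.degrees(np.arctan2(*(q[i]-q[i-1])[1::-1])) for i in range(4)],q.mean(0))
for n,a in(("screwT",[[324,214],[238,450]]),):
    print(onz(T,np.array(a)/3.6+[190,150],.085))
E
```

```text
driver top tri (array([ 0.4865, -0.2856,  0.166 ]), np.float64(0.0014008918972083831)) [[ 0.4861 -0.2856  0.17  ]]
screw tri (array([0.6112, 0.1164, 0.0804]), np.float64(0.0022825429802953018)) red (array([0.6656, 0.1186, 0.0379]), np.float64(0.001787659430059574)) [[0.6628 0.1172 0.049 ]]
handle [[ 0.4917 -0.2712  0.17  ]
 [ 0.5009 -0.2908  0.17  ]
 [ 0.4804 -0.3     0.17  ]
 [ 0.4713 -0.2804  0.17  ]] -64.98577439028308 0.021720413299751155
stand [[ 0.4996 -0.2317  0.08  ]
 [ 0.5574 -0.3824  0.08  ]
 [ 0.4961 -0.405   0.08  ]
 [ 0.438  -0.2624  0.08  ]] [np.float64(0.06881733764068011), np.float64(0.16137921168095268), np.float64(0.06531061043278451), np.float64(0.15403140786530745)] yaw long 110.98612599040233 112.17459843667211 [ 0.4977 -0.3204  0.08  ]
base [[0.7334 0.2281 0.012 ]
 [0.6821 0.0791 0.012 ]
 [0.3645 0.1973 0.012 ]
 [0.4193 0.3438 0.012 ]] [np.float64(0.33478505655206864), np.float64(0.15753119587977518), np.float64(0.3388728026950995), np.float64(0.1564296967560775)] [np.float64(-20.22688993689944), np.float64(-109.0263682076935), np.float64(159.59238408921823), np.float64(69.48538709444153)] [0.5498 0.2121 0.012 ]
[[0.6092 0.1153 0.085 ]
 [0.4423 0.1787 0.085 ]]
```

```bash
cat >> h.py <<'E'
def frame(z,y):
    z=np.array(z,float);z/=np.linalg.norm(z);y=np.array(y,float);y=y-z*(y@z);y/=np.linalg.norm(y)
    return np.c_[np.cross(y,z),y,z]
def delta(s,p,M):
    r=R.from_quat(s['orientation']); return (r.inv()*R.from_matrix(M)).as_rotvec(degrees=True).round(1), r.inv().apply(np.array(p)-s['eef_pos']).round(4)
def yawv(d): return [np.cos(np.radians(d)),np.sin(np.radians(d)),0]
E
python3 - <<'E'
from h import *
from station import arm
print(delta(arm.sense(),[.486,-.2855,.26],frame([0,0,-1],yawv(-66))))
E
```

```text
(array([-0.1,  0. , -7.9]), array([ 0.3875, -0.2402, -0.013 ]))
```

Emit:
arm_command(series=[[[0, 0, -7.9], [0.3875, -0.24, -0.013], 0.7], [[0, 0, -7.9], [0.3875, -0.24, -0.013], 0.7], [[0, 0, -7.9], [0.3875, -0.24, -0.013], 0.7], [[0, 0, -7.9], [0.3875, -0.24, -0.013], 0.7], [[0, 0, -7.9], [0.3875, -0.24, -0.013], 0.7], [[0, 0, -7.9], [0.3875, -0.24, -0.013], 0.7], [[0, 0, -7.9], [0.3875, -0.24, -0.013], 0.7], [[0, 0, -7.9], [0.3875, -0.24, -0.013], 0.7], [[0, 0, -7.9], [0.3875, -0.24, -0.013], 0.7], [[0, 0, -7.9], [0.3875, -0.24, -0.013], 0.7], [[0, 0, -7.9], [0.3875, -0.24, -0.013], 0.7], [[0, 0, -7.9], [0.3875, -0.24, -0.013], 0.7], [[0, 0, -7.9], [0.3875, -0.24, -0.013], 0.7]])

```text
time_s: 1.45
eef_pos: [0.4847, -0.2881, 0.2603]
orientation: [0.978, 0.207, -0.001, 0.0]
contact_force: [-0.2, -0.0, -0.3]
width: 0.0612
finger_force: 0.0
```

```bash
python3 - <<'E'
from h import *
from station import arm,camera,camera_info
np.set_printoptions(precision=4,suppress=True)
s=arm.sense();W=camera_info("wrist");im=camera("wrist")
cv2.imwrite("pics/w1.png",im[:,:,::-1])
print(s['time_s'],s['eef_pos'],s['joints'],W['xyz'],W)
for c in blobs(im,(5,180,100),(18,255,255),(0,0,640,480),50)[:2]:
    r=cv2.minAreaRect(c);b=cv2.boxPoints(r);q=onz(W,b,.17);print(r,b,q,q.mean(0),np.degrees(np.arctan2(*(q[1]-q[0])[1::-1])),np.linalg.norm(q[1]-q[0]),np.linalg.norm(q[2]-q[1]))
E
```

```text
1.45 [ 0.4847 -0.2881  0.2603] [ 0.8432  0.1541 -0.3939  1.6392  0.0612  1.361  -0.7139] [ 0.5571 -0.2551  0.3977] {'fx': 345.8571560055527, 'fy': 345.8571560055527, 'cx': 316.15077617585433, 'cy': 238.73803419244794, 'k1': -0.0687054216875398, 'xyz': array([ 0.5571, -0.2551,  0.3977]), 'orientation': array([-0.1233,  0.0796, -0.5403,  0.8285])}
((313.0, 230.0), (42.0, 36.0), 90.0) [[295. 209.]
 [331. 209.]
 [331. 251.]
 [295. 251.]] [[ 0.5073 -0.2619  0.17  ]
 [ 0.5171 -0.284   0.17  ]
 [ 0.49   -0.2963  0.17  ]
 [ 0.4799 -0.2734  0.17  ]] [ 0.4986 -0.2789  0.17  ] -66.23095791844231 0.02415236142901797 0.029766511270229046
((305.0, 260.5), (18.0, 7.0), 0.0) [[296. 264.]
 [296. 257.]
 [314. 257.]
 [314. 264.]] [[ 0.4712 -0.2778  0.17  ]
 [ 0.4761 -0.2757  0.17  ]
 [ 0.4812 -0.2873  0.17  ]
 [ 0.4764 -0.2894  0.17  ]] [ 0.4762 -0.2825  0.17  ] 22.79499525641646 0.005236424166717388 0.012589349789936373
```

View pics/w1.png

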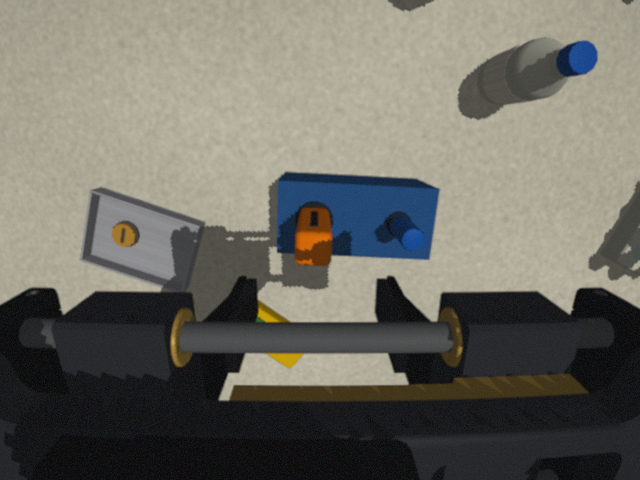

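The wrist view shows the handle aligned with the image axes: columns 296–331, top face around rows 230–266. The small driver is at (412,238), clear of the fingers.

```bash
python3 - <<'E'
from h import *
from station import arm,camera_info
np.set_printoptions(precision=4,suppress=True)
im=cv2.imread("pics/w1.png")[:,:,::-1].copy();s=arm.sense();W=camera_info("wrist")
print(im[200:272:4,322].tolist())
h=cv2.cvtColor(im,cv2.COLOR_RGB2HSV);m=cv2.inRange(h,(5,180,60),(18,255,255))
for r in range(208,270,6):
    c=np.where(m[r,285:345])[0]+285;print(r,c.min() if len(c) else 0,c.max() if len(c) else 0)
q=onz(W,[[313.5,233],[313.5,266]],.17);print(q,np.linalg.norm(q[1]-q[0]),q.mean(0))
print(R.from_quat(s['orientation']).inv().apply(q.mean(0)-s['eef_pos']))
E
```

```text
[[36, 73, 119], [36, 42, 48], [83, 47, 18], [110, 57, 18], [112, 57, 10], [112, 57, 10], [112, 57, 10], [113, 60, 17], [158, 81, 10], [209, 106, 10], [164, 84, 10], [97, 46, 9], [98, 52, 12], [97, 50, 10], [97, 49, 10], [96, 49, 10], [90, 49, 9], [85, 84, 74]]
208 304 322
214 300 328
220 298 329
226 297 329
232 297 330
238 296 331
244 295 330
250 296 330
256 296 329
262 297 328
268 0 0
[[ 0.4971 -0.2798  0.17  ]
 [ 0.4749 -0.2895  0.17  ]] 0.024199423571549163 [ 0.486  -0.2847  0.17  ]
[ 0.0025 -0.0026  0.0903]
```

Emit:
arm_command(series=[[[0, 0, 0], [0.0025, -0.0025, 0.04], 0.7], [[0, 0, 0], [0.0025, -0.0025, 0.08], 0.7], [[0, 0, 0], [0.0025, -0.0025, 0.109], 0.7], [[0, 0, 0], [0.0025, -0.0025, 0.109], 0.7], [[0, 0, 0], [0.0025, -0.0025, 0.109], 0], [[0, 0, 0], [0.0025, -0.0025, 0.109], 0], [[0, 0, 0], [0.0025, -0.0025, 0.109], 0], [[0, 0, 0], [0.0025, -0.0025, 0.109], 0], [[0, 0, 0], [0.0025, -0.0025, 0.109], 0]])

```text
time_s: 2.4
eef_pos: [0.4879, -0.283, 0.1524]
orientation: [0.978, 0.208, 0.0, 0.001]
contact_force: [-0.0, -0.8, -0.1]
width: 0.0288
finger_force: 0.7
```

Emit:
arm_command(series=[[[0, 0, 0], [0, 0, 0], 0], [[0, 0, 0], [0, 0, 0], 0], [[0, 0, 0], [0, 0, 0], 0]])

```text
time_s: 2.7
eef_pos: [0.4879, -0.283, 0.1523]
orientation: [0.978, 0.208, 0.0, 0.0]
contact_force: [-1.3, -0.3, 4.2]
width: 0.0258
finger_force: 30.0
```

Emit:
arm_command(series=[[[0, 0, 0], [0, 0, -0.03], 0], [[0, 0, 0], [0, 0, -0.06], 0], [[0, 0, 0], [0, 0, -0.1], 0], [[0, 0, 0], [0, 0, -0.14], 0], [[0, 0, 0], [0, 0, -0.14], 0]])

```text
time_s: 3.2
eef_pos: [0.4899, -0.2836, 0.2972]
orientation: [0.978, 0.208, 0.003, 0.003]
contact_force: [0.3, -0.2, -1.2]
width: 0.026
finger_force: 30.0
```

```bash
python3 - <<'E'
from h import *
from station import arm,camera,camera_info
np.set_printoptions(precision=4,suppress=True)
s=arm.sense();print(s['eef_pos'],s['joints'],s['contact_force'],s['width'])
M=R.from_quat(s['orientation']).as_matrix();tip=s['eef_pos']+M@[0,0,.1473]
S,W=camera_info("scene"),camera_info("wrist");a,b=camera("scene"),camera("wrist")
u=proj(S,tip)[0];v=proj(W,tip)[0];print(tip,u,v)
o=np.zeros((400,800,3),np.uint8)
def crop(im,c,w,f):
    x,y=int(np.clip(c[0],w,639-w)),int(np.clip(c[1],w,479-w));print(x-w,y-w);return cv2.resize(im[y-w:y+w,x-w:x+w],(400,400),interpolation=cv2.INTER_CUBIC)
o[:,:400]=crop(a,u,40,5);o[:,400:]=crop(b,v,100,2)
cv2.imwrite("pics/c2.png",o[:,:,::-1])
E
```

```text
[ 0.4899 -0.2836  0.2972] [ 0.8392  0.1367 -0.4     1.5847  0.0548  1.4215 -0.716 ] [ 0.3256 -0.2369 -1.2345] 0.025998574907392904
[ 0.4911 -0.2844  0.1499] [191.7385 270.1893] [316.9391 231.1924]
151 230
216 131
```

View pics/c2.png

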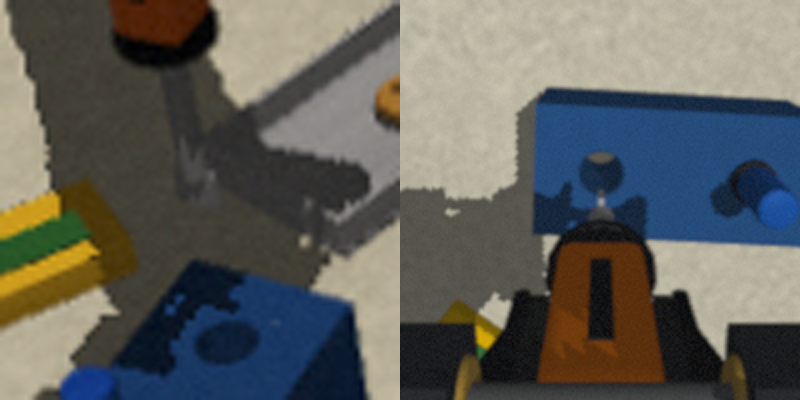

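Blade: its thin edge points along tool y and its wide side along tool x, as hoped. Next, the slot direction from the top view and the standoff pose.

```bash
cat >> h.py <<'E'
PX=np.array(yawv(69.7)); AX=-.5*PX+np.array([0,0,np.cos(np.pi/6)])
def onplane(i,uv,p,n):
    v=ray(i,uv);c=np.array(i['xyz']);return c+v*(((p-c)@n)/(v@n))[:,None]
# in-plane axes of the head: E1 horizontal (puller y), E2 = AX x E1
E1=np.array(yawv(159.7));E2=np.cross(AX,E1)
E
python3 - <<'E'
from h import *
from station import arm,camera_info
np.set_printoptions(precision=4,suppress=True)
P=np.array([.6112,.1164,.0804])
for n,c in(("top",(280,209)),("scene",(378,225))):
    i=camera_info(n);im=cv2.imread(f"pics/{n}0.png")[:,:,::-1].copy()
    g=np.linspace(-.016,.016,65);X,Y=np.meshgrid(g,g)
    W=P+X[...,None]*E1+Y[...,None]*E2
    uv=proj(i,W.reshape(-1,3)).reshape(65,65,2).astype(np.float32)
    r=cv2.remap(im,uv[...,0],uv[...,1],cv2.INTER_CUBIC)
    v=r.max(2).astype(float);rr=np.hypot(X,Y);m=(rr<.009)
    w=np.clip(np.median(v[m])-v,0,None)*m
    cx,cy=(w*X).sum()/w.sum(),(w*Y).sum()/w.sum()
    C=np.cov(np.c_[X[m],Y[m]].T,aweights=w[m]);e,V=np.linalg.eigh(C);d=V[:,1]
    print(n,cx,cy,e,"angle from E1",np.degrees(np.arctan2(d[1],d[0])),"world",d[0]*E1+d[1]*E2)
    cv2.imwrite(f"pics/r_{n}.png",cv2.resize(r,(390,390))[:,:,::-1])
cv2.imwrite("pics/r.png",np.hstack([cv2.imread("pics/r_top.png"),cv2.imread("pics/r_scene.png")]))
E
```

```text
top -0.0007504190412336573 0.0008222427086825344 [0. 0.] angle from E1 94.81692915434112 world [-0.2206 -0.8385 -0.4982]
scene 0.000589504795895606 -0.00011643988400624588 [0. 0.] angle from E1 95.4940782489381 world [-0.2093 -0.8417 -0.4977]
```

View pics/r.png

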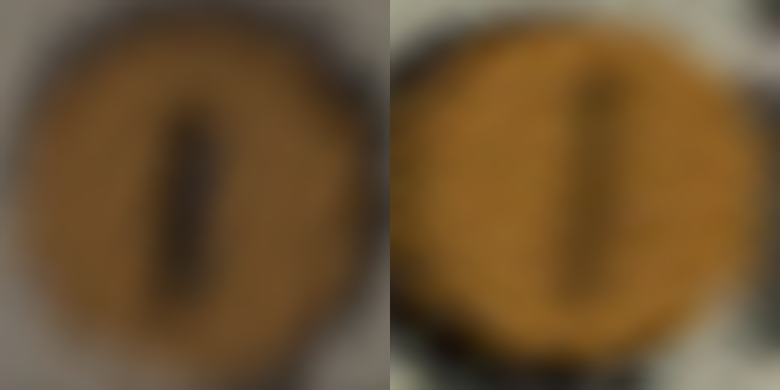

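The slot lies about 95° from puller y in both views, and both show it centred. Computing the standoff pose.

```bash
cat >> h.py <<'E'
P0=np.array([.6112,.1164,.0804]);L=.1473
def toolM(ang):  # tool x along slot direction (up-hill), z = -AX
    a=np.radians(ang);d=-(np.cos(a)*E1+np.sin(a)*E2);z=-AX
    return np.c_[d,np.cross(z,d),z]
E
python3 - <<'E'
from h import *
from station import arm
s=arm.sense();M=toolM(95.2);print(M.round(3));print(delta(s,P0+AX*(L+.04),M),P0+AX*(L+.04))
E
```

```text
[[ 0.214  0.961  0.173]
 [ 0.84  -0.272  0.469]
 [ 0.498  0.045 -0.866]]
(array([ 10.7,  29.1, -49.6]), array([ 0.2101, -0.2471,  0.0489])) [0.57870948 0.0285667  0.24260656]
```

Emit:
arm_command(series=[[[1, 3, -5], [0.02, -0.025, 0.0], 0], [[2, 6, -10], [0.045, -0.055, 0.0], 0], [[4, 9, -16], [0.07, -0.085, 0.005], 0], [[5, 13, -22], [0.1, -0.115, 0.01], 0], [[6, 17, -28], [0.125, -0.145, 0.02], 0], [[7, 20, -34], [0.15, -0.175, 0.03], 0], [[8.5, 24, -40], [0.175, -0.205, 0.04], 0], [[10, 27, -46], [0.2, -0.235, 0.045], 0], [[10.7, 29.1, -49.6], [0.21, -0.247, 0.049], 0], [[10.7, 29.1, -49.6], [0.21, -0.247, 0.049], 0], [[10.7, 29.1, -49.6], [0.21, -0.247, 0.049], 0], [[10.7, 29.1, -49.6], [0.21, -0.247, 0.049], 0]])

```text
time_s: 4.5
eef_pos: [0.5783, 0.0269, 0.242]
orientation: [0.768, 0.586, 0.218, -0.138]
contact_force: [-0.7, 0.0, -0.7]
width: 0.0256
finger_force: 30.0
```

```bash
python3 - <<'E'
from h import *
from station import arm,camera,camera_info
np.set_printoptions(precision=4,suppress=True)
s=arm.sense();print(s['eef_pos'],s['joints'],s['contact_force'],delta(s,P0+AX*(L+.04),toolM(95.2)))
M=R.from_quat(s['orientation']).as_matrix();tip=s['eef_pos']+M@[0,0,L]
o=np.zeros((400,800,3),np.uint8)
for k,n,w in((0,"scene",40),(1,"wrist",100)):
    i=camera_info(n);a=camera(n);cv2.imwrite(f"pics/{n}3.png",a[:,:,::-1])
    u=proj(i,np.array([tip,P0]));print(n,u);x,y=np.clip(u[1].astype(int),w,[639-w,479-w]);print(x-w,y-w)
    o[:,400*k:400*k+400]=cv2.resize(a[y-w:y+w,x-w:x+w],(400,400),interpolation=cv2.INTER_CUBIC)
cv2.imwrite("pics/c3.png",o[:,:,::-1])
E
```

```text
[0.5783 0.0269 0.242 ] [ 0.7629  0.1524 -0.6075  1.7864 -0.4656  1.1654  0.0703] [-0.7467  0.0182 -0.6893] (array([ 0.1,  0.1, -0.2]), array([ 0.0018, -0.0001,  0.0003]))
scene [[370.0483 215.3278]
 [377.4784 225.0655]]
337 185
wrist [[316.4586 232.3473]
 [316.0766 218.9487]]
216 118
```

View pics/c3.png

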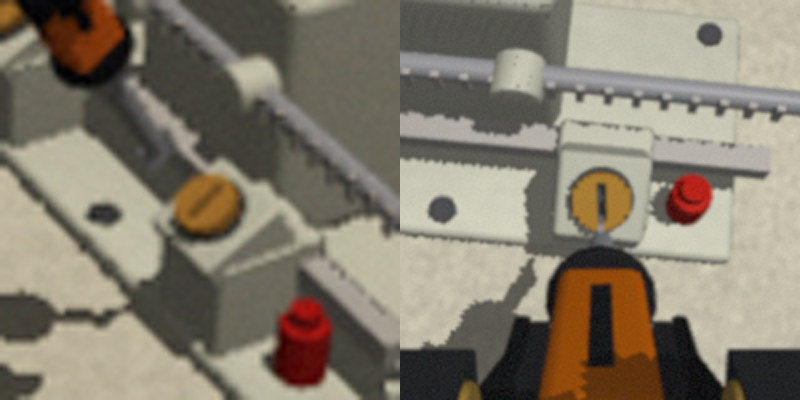

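The slot and blade line up at the same column (about 317) in the wrist view. In the scene view the tip is near (369,217) and the head centre near (378.6,226). Refining with numbers.

```bash
python3 - <<'E'
from h import *
from station import arm,camera_info
np.set_printoptions(precision=2,suppress=True)
W,S=camera_info("wrist"),camera_info("scene")
w=cv2.imread("pics/wrist3.png")[:,:,::-1].copy();s=cv2.imread("pics/scene3.png")[:,:,::-1].copy()
for n,i,im,box in(("w",W,w,(295,195,340,245)),("s",S,s,(368,212,392,240))):
    c=blobs(im,(10,110,70),(28,255,255),box)
    pts=np.vstack(c);h=cv2.convexHull(pts);e=cv2.fitEllipse(h);print(n,len(c),e,"hull bbox",cv2.boundingRect(h))
    th=np.linspace(0,2*np.pi,40)[:,None];ring=P0+.014*(np.cos(th)*E1+np.sin(th)*E2)
    print(" predicted",cv2.fitEllipse(proj(i,ring).astype(np.float32)),"below 2mm", cv2.fitEllipse(proj(i,ring-.006*AX).astype(np.float32))[0])
g=w.max(2)
for r in range(206,246,3): print(r,g[r,300:333:1].tolist())
E
```

```text
w 1 ((315.952392578125, 217.9787139892578), (29.47014808654785, 30.672746658325195), 81.67172241210938) hull bbox (302, 204, 30, 29)
 predicted ((315.965576171875, 219.0729217529297), (28.187999725341797, 28.97735595703125), 89.44469451904297) below 2mm (315.9516296386719, 217.63189697265625)
s 1 ((377.8430480957031, 225.2811737060547), (11.469573974609375, 13.76710033416748), 82.45637512207031) hull bbox (372, 220, 13, 12)
 predicted ((377.5038146972656, 225.09591674804688), (9.757722854614258, 12.924671173095703), 57.01210403442383) below 2mm (378.4906005859375, 226.60301208496094)
206 [185, 185, 184, 171, 143, 106, 81, 96, 124, 134, 143, 156, 162, 167, 166, 166, 163, 166, 166, 167, 165, 161, 155, 151, 139, 110, 87, 94, 124, 161, 180, 185, 186]
209 [177, 151, 106, 82, 108, 139, 156, 161, 167, 168, 170, 169, 172, 163, 143, 127, 128, 130, 141, 156, 165, 169, 171, 171, 168, 166, 165, 147, 108, 89, 117, 160, 181]
212 [117, 100, 118, 132, 145, 157, 166, 169, 168, 171, 169, 170, 168, 155, 117, 77, 62, 48, 87, 136, 165, 170, 169, 169, 169, 168, 168, 163, 153, 153, 141, 132, 150]
215 [112,
[... 1043 characters left out ...]
04, 122, 122, 126, 133, 137, 136, 129, 122, 120, 132, 146, 171, 182, 184, 184, 183, 184, 182, 183, 183, 183]
236 [104, 103, 102, 101, 108, 113, 119, 113, 107, 108, 120, 115, 98, 86, 95, 100, 102, 111, 109, 111, 120, 144, 162, 171, 175, 175, 177, 180, 180, 180, 181, 181, 179]
239 [89, 89, 90, 91, 85, 88, 88, 87, 87, 82, 78, 76, 80, 89, 91, 99, 100, 103, 108, 114, 113, 110, 99, 85, 83, 82, 87, 88, 89, 98, 100, 106, 104]
242 [88, 86, 82, 89, 80, 70, 66, 59, 61, 50, 43, 36, 35, 32, 32, 36, 32, 32, 39, 39, 38, 45, 52, 63, 67, 64, 75, 93, 129, 145, 141, 138, 157]
245 [82, 64, 37, 36, 30, 36, 31, 36, 34, 32, 38, 39, 35, 38, 31, 37, 36, 32, 39, 37, 35, 33, 38, 41, 37, 38, 43, 38, 37, 46, 60, 80, 97]
```

```bash
python3 - <<'E'
from h import *
from station import arm,camera_info
np.set_printoptions(precision=1,suppress=True)
W,S=camera_info("wrist"),camera_info("scene")
s=arm.sense();M=R.from_quat(s['orientation']).as_matrix()
th=np.linspace(0,2*np.pi,60)
for dx in(0,-.0025):
    def f(x,y,h): return s['eef_pos']+M@np.array([x+dx,y,L-h])
    for h in(.075,.081):
        q=proj(W,np.array([f(.018*np.cos(t),.018*np.sin(t),h) for t in th]));print(dx,h,"collar W row min",q[:,1].min(),"cols",q[:,0].min(),q[:,0].max())
        q=proj(S,np.array([f(.018*np.cos(t),.018*np.sin(t),h) for t in th]));print("   S cols",q[:,0].min(),q[:,0].max(),"rows",q[:,1].min(),q[:,1].max())
    print("handle front edge top-of-collar W",proj(W,np.array([f(.013,-.013,.081),f(.013,.013,.081)])))
    print("blade end S",proj(S,np.array([f(.008,0,0),f(-.008,0,0)])),"W",proj(W,np.array([f(.008,0,0),f(0,0,0)])))
w=cv2.imread("pics/wrist3.png");sc=cv2.imread("pics/scene3.png")
g=w.max(2);print("col 316 rows 228..262",g[228:262,316].tolist());print("col 310",g[228:262,310].tolist())
x=sc.max(2)
m=(x[185:208,335:370]<45);print("S dark collar");ys,xs=np.where(m);print(xs.min()+335,xs.max()+335,ys.min()+185,ys.max()+185)
print(x[208:222,356:380])
E
```

```text
0 0.075 collar W row min 236.8993521670192 cols 289.26607462623184 344.8004339965692
   S cols 348.311356713146 364.8034219012396 rows 186.9782803213318 201.44137143287563
0 0.081 collar W row min 239.67955252020704 cols 288.5712487744559 345.55948997324106
   S cols 347.1214596314558 363.665896947647 rows 185.19749306226385 199.6905266090062
handle front edge top-of-collar W [[296.1 247.4]
 [338.1 247.4]]
blade end S [[372.9 212.5]
 [367.6 217.7]] W [[316.7 223. ]
 [316.7 232.1]]
-0.0025 0.075 collar W row min 240.6784588815793 cols 289.35731888885175 344.7062209712052
   S cols 347.4395583026522 363.92590803799635 rows 187.82499588909522 202.30574196361547
-0.0025 0.081 collar W row min 243.5507628094593 cols 288.6676583956938 345.4597890083468
   S cols 346.2459031606517 362.78454701511225 rows 186.04707011605186 200.55794462308654
handle front edge top-of-collar W [[296.2 251.2]
 [338.  251.2]]
blade end S [[372.1 213.3]
 [366.8 218.5]] W [[316.7 225.8]
 [316.7 234.9]]
col 316 rows 228..262 [106, 115, 134, 148, 151, 137, 119, 105, 102, 104, 107, 100, 80, 47, 32, 40, 37, 36, 36, 3
[... 971 characters left out ...]
83 165 105  68  66  68  63  80  83  51  54  64  81  81  74  83 127
  161 147  91  63  64  63]
 [187 186 185 165 107  69  70  72  70  68  55  60  70  84  74  62  58  80
  125 160 145  92  65  60]
 [188 187 188 185 166 108  70  67  69  67  62  71  79  79  67  61  60  61
   68 117 159 146 104 107]
 [189 188 187 188 185 164 106  69  71  67  69  79  76  71  70  61  60  58
   59  66 119 155 156 167]
 [187 186 188 187 185 188 166 107  70  66  70  72  71  68  66  69  65  61
   55  65  79 121 164 173]
 [189 188 187 187 186 185 186 163 106  71  70  69  69  70  68  68  66  61
   68 100 116 137 156 160]
 [191 189 191 188 188 186 189 189 164 105  69  66  67  70  68  67  70  76
  105 141 156 153 155 150]]
```

Emit:
arm_command(series=[[[0, 0, 0], [0.005, 0.0002, 0.012], 0], [[0, 0, 0], [0.005, 0.0002, 0.024], 0], [[0, 0, 0], [0.005, 0.0002, 0.034], 0], [[0, 0, 0], [0.005, 0.0002, 0.034], 0], [[0, 0, 0], [0.005, 0.0002, 0.034], 0]])

```text
time_s: 5.1
eef_pos: [0.5856, 0.0488, 0.2151]
orientation: [0.767, 0.587, 0.219, -0.138]
contact_force: [-0.7, -0.1, -0.8]
width: 0.0262
finger_force: 30.0
```

```bash
cat >> h.py <<'E'
P1=P0+toolM(95.2)@[.00065,.0003,0]; DX=-.0026
def goal(ang,h): # TCP pose with blade end h above slot mouth
    M=toolM(ang); return P1+AX*(L+h)-M[:,0]*DX, M
E
python3 - <<'E'
from h import *
from station import arm,camera,camera_info
np.set_printoptions(precision=4,suppress=True)
s=arm.sense();print(s['contact_force'],delta(s,*goal(95.2,.006)))
o=np.zeros((400,800,3),np.uint8)
M=R.from_quat(s['orientation']).as_matrix();tip=s['eef_pos']+M@[DX,0,L]
for k,n,w in((0,"scene",25),(1,"wrist",40)):
    i=camera_info(n);a=camera(n);cv2.imwrite(f"pics/{n}4.png",a[:,:,::-1])
    u=proj(i,np.array([tip,P1]));print(n,u);x,y=u[1].astype(int);print(x-w,y-w)
    o[:,400*k:400*k+400]=cv2.resize(a[y-w:y+w,x-w:x+w],(400,400),interpolation=cv2.INTER_CUBIC)
cv2.imwrite("pics/c4.png",o[:,:,::-1])
E
```

```text
[-0.7302 -0.1006 -0.8001] (array([-0., -0., -0.]), array([-0.0015,  0.0005, -0.0005]))
scene [[377.2098 222.915 ]
 [377.7737 224.921 ]]
352 199
wrist [[316.1483 234.7814]
 [316.7321 234.7175]]
276 194
```

View pics/c4.png

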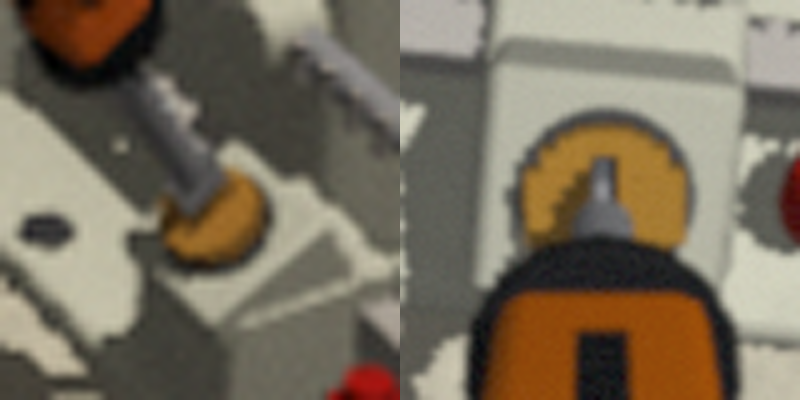

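The blade is just above the slot; a sliver of slot shows to its right and above. A small correction, then advance gently while watching the force.

Emit:
arm_command(series=[[[0, 0, 0], [-0.0012, 0.0003, 0.001], 0], [[0, 0, 0], [-0.0012, 0.0003, 0.003], 0], [[0, 0, 0], [-0.0012, 0.0003, 0.005], 0], [[0, 0, 0], [-0.0012, 0.0003, 0.0065], 0], [[0, 0, 0], [-0.0012, 0.0003, 0.0075], 0], [[0, 0, 0], [-0.0012, 0.0003, 0.0075], 0]])

```text
time_s: 5.8
eef_pos: [0.587, 0.051, 0.2083]
orientation: [0.767, 0.587, 0.219, -0.138]
contact_force: [-0.2, -0.7, -2.0]
width: 0.0259
finger_force: 30.0
```

```bash
cat > st.py <<'E'
from h import *
from station import arm
np.set_printoptions(precision=3,suppress=True)
s=arm.sense();r=R.from_quat(s['orientation']);M=r.as_matrix()
print("t",s['time_s'],"Ftool",M.T@s['contact_force'],"Ttool",M.T@s['wrist_torque'],"j7",s['joints'][6],"w",s['width'])
d=goal(95.2,0);print("depth mm",1000*(-AX@(s['eef_pos']-d[0])),"to goal95",delta(s,*d))
E
python3 st.py
```

```text
t 5.8 Ftool [-1.671 -0.069  1.381] Ttool [-0.029 -0.75  -0.015] j7 0.04951610564201104 w 0.02585214939533456
depth mm 1.6690784352908448 to goal95 (array([ 0., -0., -0.]), array([-0.   , -0.   , -0.002]))
```

Emit:
arm_command(series=[[[0, 0, 0], [0, 0, 0.001], 0], [[0, 0, 0], [0, 0, 0.002], 0], [[0, 0, 0], [0, 0, 0.003], 0], [[0, 0, 0], [0, 0, 0.003], 0]])

```text
time_s: 6.2
eef_pos: [0.5877, 0.0521, 0.2061]
orientation: [0.767, 0.587, 0.219, -0.138]
contact_force: [-1.4, -1.0, 0.4]
width: 0.0256
finger_force: 30.0
```

```bash
python3 st.py
```

```text
t 6.2 Ftool [-0.936 -1.085 -1.019] Ttool [ 0.233 -0.724 -0.005] j7 0.04840012929430391 w 0.02560648827627735
depth mm 4.195236607678745 to goal95 (array([ 0., -0., -0.]), array([-0.   , -0.   , -0.004]))
```

Emit:
arm_command(series=[[[0, 0, 0], [0, 0, 0.001], 0], [[0, 0, 0], [0, 0, 0.002], 0], [[0, 0, 0], [0, 0, 0.0025], 0], [[0, 0, 0], [0, 0, 0.0025], 0]])

```text
time_s: 6.6
eef_pos: [0.5881, 0.0522, 0.2058]
orientation: [0.767, 0.587, 0.219, -0.138]
contact_force: [-8.3, -5.9, 13.3]
width: 0.0258
finger_force: 30.0
```

```bash
python3 st.py
```

```text
t 6.6 Ftool [ -0.172  -5.741 -15.728] Ttool [ 1.817 -0.624 -0.095] j7 0.047393936388348254 w 0.025782848266553256
depth mm 4.58407631026232 to goal95 (array([ 0.1,  0. , -0.1]), array([-0.   , -0.001, -0.005]))
```

Emit:
arm_command(series=[[[0, 0, 0], [0, -0.0005, -0.0006], 0], [[0, 0, 3], [0, -0.0004, -0.0006], 0], [[0, 0, 6], [0, -0.0002, -0.0006], 0], [[0, 0, 9], [0, -0.0001, -0.0006], 0], [[0, 0, 12], [0, 0, -0.0006], 0], [[0, 0, 12], [0, 0, -0.0006], 0]])

```text
time_s: 7.2
eef_pos: [0.5885, 0.0521, 0.206]
orientation: [0.825, 0.503, 0.204, -0.16]
contact_force: [-5.4, -4.6, 9.5]
width: 0.0258
finger_force: 30.0
```

```bash
python3 st.py
```

```text
t 7.2 Ftool [ -0.959  -3.318 -11.351] Ttool [ 0.968 -0.878 -0.067] j7 -0.1583775108562864 w 0.025833087113165138
depth mm 4.452131710957211 to goal95 (array([  0.1,  -0. , -12.1]), array([-0.001, -0.001, -0.004]))
```

Emit:
arm_command(series=[[[0, 0, 3], [0, 0.0001, 0], 0], [[0, 0, 6], [0, 0.0002, 0], 0], [[0, 0, 9], [0, 0.0003, 0], 0], [[0, 0, 9], [0, 0.0003, 0], 0]])

```text
time_s: 7.6
eef_pos: [0.5888, 0.052, 0.206]
orientation: [0.861, 0.437, 0.191, -0.175]
contact_force: [-4.5, -4.4, 10.1]
width: 0.026
finger_force: 30.0
```

```bash
python3 st.py
```

```text
t 7.6 Ftool [ -0.656  -2.626 -11.582] Ttool [ 0.678 -0.997 -0.223] j7 -0.31219543247915693 w 0.02595884343796337
depth mm 4.457271137412768 to goal95 (array([  0.1,  -0. , -21.1]), array([-0.001, -0.001, -0.004]))
```

Emit:
arm_command(series=[[[0, 0, 2], [0, 0.0001, 0], 0], [[0, 0, 4], [0, 0.0002, 0], 0], [[0, 0, 4], [0, 0.0002, 0], 0]])

```text
time_s: 7.9
eef_pos: [0.5889, 0.0519, 0.2059]
orientation: [0.876, 0.407, 0.184, -0.181]
contact_force: [-5.2, -4.8, 9.7]
width: 0.0256
finger_force: 30.1
```

```bash
python3 st.py
```

```text
t 7.9 Ftool [ -1.669  -2.826 -11.535] Ttool [ 0.662 -1.027 -0.492] j7 -0.3799126292913818 w 0.025590051190113053
depth mm 4.481715270711228 to goal95 (array([  0.1,   0. , -25. ]), array([-0.001, -0.001, -0.004]))
```

The positive turn (clockwise seen from above) runs into the stop. Now the other way.

Emit:
arm_command(series=[[[0, 0, -5], [0, -0.0002, 0], 0], [[0, 0, -10], [0, -0.0005, 0], 0], [[0, 0, -15], [-0.0001, -0.0007, 0], 0], [[0, 0, -20], [-0.0002, -0.0009, 0], 0], [[0, 0, -25], [-0.0002, -0.0011, 0], 0], [[0, 0, -30], [-0.0003, -0.0013, 0], 0], [[0, 0, -35], [-0.0005, -0.0015, 0], 0], [[0, 0, -40], [-0.0006, -0.0017, 0], 0], [[0, 0, -40], [-0.0006, -0.0017, 0], 0]])

```text
time_s: 8.8
eef_pos: [0.5872, 0.0522, 0.2058]
orientation: [0.684, 0.682, 0.235, -0.107]
contact_force: [-4.2, -5.0, 9.3]
width: 0.0259
finger_force: 30.0
```

```bash
python3 st.py
```

```text
t 8.8 Ftool [  0.149  -2.306 -11.125] Ttool [ 1.119 -0.466  0.022] j7 0.30680182416157664 w 0.025920540728940466
depth mm 4.462845955769707 to goal95 (array([ 0.1,  0. , 15. ]), array([-0.   ,  0.   , -0.004]))
```

Emit:
arm_command(series=[[[0, 0, -5], [0, -0.0002, 0], 0], [[0, 0, -10], [0, -0.0004, 0], 0], [[0, 0, -15], [-0.0001, -0.0007, 0], 0]])

```text
time_s: 9.1
eef_pos: [0.5865, 0.0521, 0.2056]
orientation: [0.588, 0.766, 0.247, -0.075]
contact_force: [-5.1, -5.5, 9.8]
width: 0.0255
finger_force: 30.0
```

```bash
python3 st.py; python3 - <<'E'
from h import *
from station import camera,camera_info
o=np.zeros((400,800,3),np.uint8)
for k,n,w in((0,"scene",25),(1,"wrist",40)):
    i=camera_info(n);a=camera(n);cv2.imwrite(f"pics/{n}5.png",a[:,:,::-1])
    x,y=proj(i,P1)[0].astype(int);print(x-w,y-w)
    o[:,400*k:400*k+400]=cv2.resize(a[y-w:y+w,x-w:x+w],(400,400),interpolation=cv2.INTER_CUBIC)
cv2.imwrite("pics/c5.png",o[:,:,::-1])
E
```

```text
t 9.1 Ftool [  0.709  -2.95  -11.984] Ttool [ 1.214 -0.144  0.003] j7 0.5654130710396469 w 0.025548263412157175
depth mm 4.460656365254158 to goal95 (array([ 0.1,  0.1, 30.1]), array([-0.   ,  0.001, -0.004]))
352 199
275 196
```

View pics/c5.png

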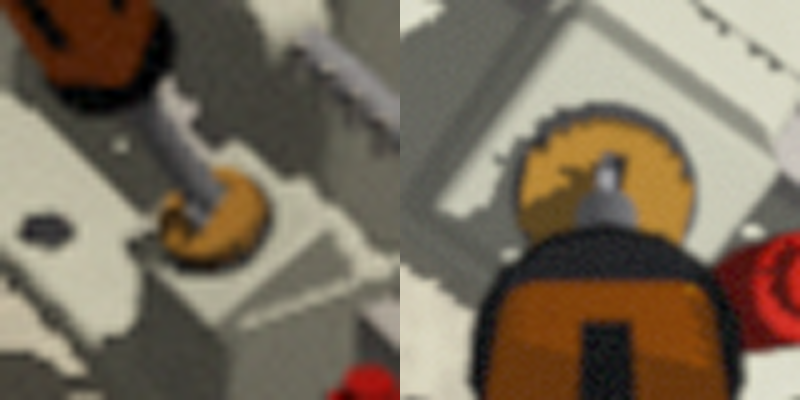

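The slot follows the blade (tilted only by the play in the wrist view), so the screw is yielding. Continue.

Emit:
arm_command(series=[[[0, 0, -5], [0, -0.0002, 0], 0], [[0, 0, -10], [0, -0.0005, 0], 0], [[0, 0, -15], [-0.0001, -0.0007, 0], 0], [[0, 0, -20], [-0.0002, -0.0009, 0], 0], [[0, 0, -25], [-0.0002, -0.0011, 0], 0], [[0, 0, -30], [-0.0003, -0.0013, 0], 0], [[0, 0, -35], [-0.0005, -0.0015, 0], 0], [[0, 0, -40], [-0.0006, -0.0017, 0], 0], [[0, 0, -45], [-0.0008, -0.0018, 0], 0], [[0, 0, -50], [-0.0009, -0.002, 0], 0], [[0, 0, -50], [-0.0009, -0.002, 0], 0]])

```text
time_s: 10.3
eef_pos: [0.5848, 0.0509, 0.2045]
orientation: [0.21, 0.943, 0.256, 0.036]
contact_force: [-5.3, -4.8, 9.6]
width: 0.0257
finger_force: 30.0
```

```bash
python3 st.py
```

```text
t 10.3 Ftool [  3.259  -0.941 -11.479] Ttool [0.886 0.906 0.088] j7 1.4171928793244752 w 0.025666139721063422
depth mm 4.492871672746276 to goal95 (array([ 0.1,  0.1, 80. ]), array([-0.002,  0.003, -0.004]))
```

Emit:
arm_command(series=[[[0, 0, -5], [0, -0.0002, 0], 0], [[0, 0, -10], [0, -0.0005, 0], 0], [[0, 0, -15], [-0.0001, -0.0007, 0], 0], [[0, 0, -20], [-0.0002, -0.0009, 0], 0], [[0, 0, -25], [-0.0002, -0.0011, 0], 0], [[0, 0, -30], [-0.0003, -0.0013, 0], 0], [[0, 0, -35], [-0.0005, -0.0015, 0], 0], [[0, 0, -40], [-0.0006, -0.0017, 0], 0], [[0, 0, -45], [-0.0008, -0.0018, 0], 0], [[0, 0, -48], [-0.0009, -0.0019, 0], 0], [[0, 0, -48], [-0.0009, -0.0019, 0], 0]])

```text
time_s: 11.4
eef_pos: [0.5848, 0.0488, 0.2034]
orientation: [-0.191, 0.947, 0.22, 0.137]
contact_force: [-6.8, -5.1, 10.4]
width: 0.0258
finger_force: 30.0
```

```bash
python3 st.py; python3 - <<'E'
from h import *
from station import camera
cv2.imwrite("pics/scene6.png",camera("scene")[:,:,::-1])
E
```

```text
t 11.4 Ftool [  4.041   2.435 -12.565] Ttool [-0.247  1.422  0.037] j7 2.2240364547753804 w 0.02576315185767986
depth mm 4.490055561911216 to goal95 (array([  0. ,   0.1, 128. ]), array([-0.004,  0.002, -0.004]))
```

Emit:
arm_command(series=[[[0, 0, 3.5], [0, 0.0002, 0], 0], [[0, 0, 7], [0, 0.0003, 0], 0], [[0, 0, 7], [0, 0.0003, -0.002], 0], [[0, 0, 7], [0, 0.0003, -0.006], 0], [[0, 0, 7], [0, 0.0003, -0.015], 0], [[0, 0, 7], [0, 0.0003, -0.035], 0], [[0, 0, 7], [0, 0.0003, -0.065], 0], [[0, 0, 7], [0, 0.0003, -0.065], 0]])

```text
time_s: 12.25
eef_pos: [0.5749, 0.018, 0.2618]
orientation: [-0.133, 0.957, 0.226, 0.125]
contact_force: [0.5, 0.5, -1.5]
width: 0.0257
finger_force: 30.0
```

```bash
python3 st.py; python3 - <<'E'
from h import *
from station import camera,camera_info
g=np.linspace(-.016,.016,65);X,Y=np.meshgrid(g,g);out=[]
for n in("scene","top"):
    i=camera_info(n);im=camera(n);cv2.imwrite(f"pics/{n}7.png",im[:,:,::-1])
    uv=proj(i,(P0+X[...,None]*E1+Y[...,None]*E2).reshape(-1,3)).reshape(65,65,2).astype(np.float32)
    r=cv2.remap(im,uv[...,0],uv[...,1],cv2.INTER_CUBIC);v=r.max(2).astype(float);m=np.hypot(X,Y)<.009
    w=np.clip(np.median(v[m])-v,0,None);e,V=np.linalg.eigh(np.cov(np.c_[X[m],Y[m]].T,aweights=w[m]));d=V[:,1]
    print(n,e*1e6,np.degrees(np.arctan2(d[1],d[0])));out.append(cv2.resize(r,(390,390)))
cv2.imwrite("pics/c7.png",np.hstack(out)[:,:,::-1])
E
```

```text
t 12.25 Ftool [-0.087 -0.289  1.642] Ttool [ 0.573  0.255 -0.042] j7 2.1485855757200545 w 0.025656759396269636
depth mm -62.25539011384723 to goal95 (array([  0.2,   0.4, 121. ]), array([-0.002,  0.003,  0.062]))
scene [ 2.26762699 21.27614716] -151.6207346119694
top [ 2.40848751 22.19551763] -149.67362637044562
```

View pics/c7.png

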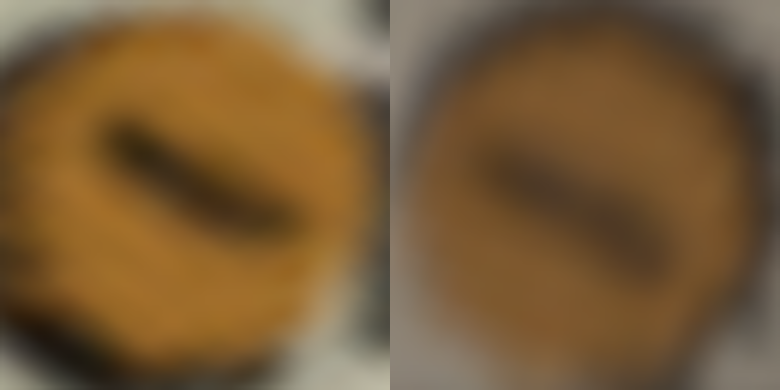

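The slot now lies at 30°, which is 115° from its starting 95° and matches the driver's turn. Back to the stand.

```bash
python3 - <<'E'
from h import *
from station import arm
s=arm.sense();print(delta(s,[.4889,-.2833,.30],frame([0,0,-1],yawv(24))))
E
```

```text
(array([32.5, -2.6, 79.8]), array([ 0.1268, -0.2184, -0.1925]))
```

Emit:
arm_command(series=[[[0, 0, 0], [0.005, -0.01, -0.03], 0], [[3, 0, 7], [0.01, -0.03, -0.06], 0], [[6, -0.5, 14], [0.02, -0.05, -0.09], 0], [[9, -0.7, 22], [0.04, -0.08, -0.11], 0], [[12, -1, 29], [0.055, -0.11, -0.13], 0], [[15, -1.2, 37], [0.07, -0.135, -0.15], 0], [[18, -1.5, 44], [0.085, -0.16, -0.165], 0], [[21, -1.7, 52], [0.1, -0.185, -0.18], 0], [[24, -2, 59], [0.115, -0.205, -0.19], 0], [[27, -2.2, 66], [0.1268, -0.2184, -0.1925], 0], [[30, -2.4, 73], [0.1268, -0.2184, -0.1925], 0], [[32.5, -2.6, 79.8], [0.1268, -0.2184, -0.1925], 0], [[32.5, -2.6, 79.8], [0.1268, -0.2184, -0.1925], 0], [[32.5, -2.6, 79.8], [0.1268, -0.2184, -0.1925], 0]])

```text
time_s: 13.75
eef_pos: [0.4892, -0.282, 0.2985]
orientation: [0.542, 0.84, 0.001, -0.001]
contact_force: [-0.4, -0.2, -1.5]
width: 0.0256
finger_force: 30.0
```

```bash
python3 - <<'E'
from h import *
from station import arm
s=arm.sense();print(s['joints'],delta(s,[.4885,-.2832,.297],frame([0,0,-1],yawv(-66))))
E
```

```text
[ 1.04457566  0.16680258 -0.63772448  1.5690347   0.0971278   1.44105125
  0.82553047] (array([-0.1, -0.2, 90.3]), array([-0.0008, -0.0011,  0.0015]))
```

Emit:
arm_command(series=[[[0, 0, 8], [0, 0, 0], 0], [[0, 0, 16], [0, 0, 0], 0], [[0, 0, 24], [0, 0, 0], 0], [[0, 0, 32], [0, 0, 0], 0], [[0, 0, 40], [0, 0, 0], 0], [[0, 0, 48], [0, 0, 0], 0], [[0, 0, 56], [0, 0, 0], 0], [[0, 0, 64], [0, 0, 0], 0], [[0, 0, 72], [0, 0, 0], 0], [[0, 0, 80], [-0.0008, -0.0011, 0], 0], [[-0.1, -0.2, 88], [-0.0008, -0.0011, 0.0015], 0], [[-0.1, -0.2, 90.3], [-0.0008, -0.0011, 0.0015], 0], [[-0.1, -0.2, 90.3], [-0.0008, -0.0011, 0.0015], 0], [[-0.1, -0.2, 90.3], [-0.0008, -0.0011, 0.0015], 0]])

```text
time_s: 15.15
eef_pos: [0.4879, -0.2845, 0.2979]
orientation: [0.978, 0.207, -0.0, 0.001]
contact_force: [0.2, 0.5, -1.3]
width: 0.0256
finger_force: 30.0
```

```bash
python3 - <<'E'
from h import *
from station import arm,camera,camera_info
np.set_printoptions(precision=4,suppress=True)
s=arm.sense();print(s['joints'][6],delta(s,[.488,-.283,.1523],frame([0,0,-1],yawv(-66))))
o=np.zeros((400,800,3),np.uint8);M=R.from_quat(s['orientation']).as_matrix()
for k,n,w in((0,"scene",50),(1,"wrist",100)):
    i=camera_info(n);a=camera(n);u=proj(i,np.array([s['eef_pos']+M@[DX,0,L],[.486,-.285,.08]]));print(n,u)
    x,y=u[0].astype(int);print(x-w,y-w);o[:,400*k:400*k+400]=cv2.resize(a[y-w:y+w,x-w:x+w],(400,400),interpolation=cv2.INTER_CUBIC)
cv2.imwrite("pics/c8.png",o[:,:,::-1])
E
```

```text
-0.732272779001807 (array([ 0.1,  0.1, -0.1]), array([ 0.0009, -0.0016,  0.1456]))
scene [[189.0687 268.9583]
 [195.4824 297.2372]]
139 218
wrist [[316.9219 234.2215]
 [316.0679 214.8393]]
216 134
```

View pics/c8.png

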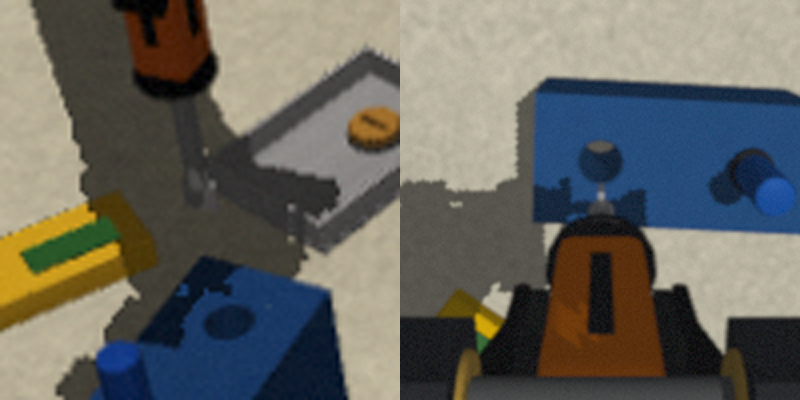

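Emit:
arm_command(series=[[[0, 0, 0], [0.0005, -0.001, 0.02], 0], [[0, 0, 0], [0.0005, -0.001, 0.045], 0], [[0, 0, 0], [0.0005, -0.001, 0.065], 0], [[0, 0, 0], [0.0005, -0.001, 0.08], 0], [[0, 0, 0], [0.0005, -0.001, 0.1], 0], [[0, 0, 0], [0.0005, -0.001, 0.12], 0], [[0, 0, 0], [0.0005, -0.001, 0.135], 0], [[0, 0, 0], [0.0005, -0.001, 0.142], 0], [[0, 0, 0], [0.0005, -0.001, 0.142], 0]])

```text
time_s: 16.15
eef_pos: [0.4879, -0.2834, 0.1553]
orientation: [0.979, 0.206, -0.001, 0.0]
contact_force: [-0.2, -0.8, -1.8]
width: 0.0256
finger_force: 30.0
```

Emit:
arm_command(series=[[[0, 0, 0], [0, 0, 0.002], 0], [[0, 0, 0], [0, 0, 0.004], 0], [[0, 0, 0], [0, 0, 0.004], 0]])

```text
time_s: 16.45
eef_pos: [0.4885, -0.2837, 0.1526]
orientation: [0.979, 0.206, -0.0, 0.001]
contact_force: [-0.3, -0.2, -1.3]
width: 0.0261
finger_force: 30.0
```

Emit:
arm_command(series=[[[0, 0, 0], [0, 0, 0.001], 0], [[0, 0, 0], [0, 0, 0.002], 0], [[0, 0, 0], [0, 0, 0.002], 0]])

```text
time_s: 16.75
eef_pos: [0.4887, -0.2837, 0.1523]
orientation: [0.979, 0.206, -0.0, 0.002]
contact_force: [-3.3, 1.9, 8.8]
width: 0.0259
finger_force: 30.0
```

Collar contact, seated at the same height as at the start. Release (partly open, to stay clear of the small driver) and rise.

Emit:
arm_command(series=[[[0, 0, 0], [0, 0, -0.001], 0], [[0, 0, 0], [0, 0, -0.001], 0.6], [[0, 0, 0], [0, 0, -0.001], 0.6], [[0, 0, 0], [0, 0, -0.001], 0.6], [[0, 0, 0], [0, 0, -0.001], 0.6], [[0, 0, 0], [0, 0, -0.02], 0.6], [[0, 0, 0], [0, 0, -0.05], 0.6], [[0, 0, 0], [0, 0, -0.09], 0.6], [[0, 0, 0], [0, 0, -0.14], 0.6], [[0, 0, 0], [0, 0, -0.14], 0.6], [[0, 0, 0], [0, 0, -0.14], 0.6]])

```text
time_s: 17.85
eef_pos: [0.489, -0.2835, 0.2914]
orientation: [0.979, 0.206, 0.001, 0.002]
contact_force: [0.7, 0.9, -1.2]
width: 0.0521
finger_force: 0.0
```

```bash
python3 - <<'E'
from h import *
from station import arm,camera,camera_info
np.set_printoptions(precision=4,suppress=True)
s=arm.sense();print(s['eef_pos'],s['contact_force'],s['width'])
a=camera("scene");b=camera("wrist")
c=blobs(a,(5,180,120),(18,255,255),(175,250,210,310));print([cv2.minAreaRect(x) for x in c[:2]],"was ((188.6,262.5),(14.9,11.4))")
i=camera_info("wrist");x,y=proj(i,[.486,-.285,.13])[0].astype(int);w=90;x=np.clip(x,w,639-w);y=np.clip(y,w,479-w)
o=np.hstack([cv2.resize(a[240:340,130:230],(400,400),interpolation=cv2.INTER_CUBIC),cv2.resize(b[y-w:y+w,x-w:x+w],(400,400))])
cv2.imwrite("pics/c9.png",o[:,:,::-1])
E
```

```text
[ 0.489  -0.2835  0.2914] [ 0.7012  0.9322 -1.1886] 0.052093773416194
[((192.53843688964844, 263.6922912597656), (4.437601566314697, 12.75810432434082), 33.690067291259766)] was ((188.6,262.5),(14.9,11.4))
```

View pics/c9.png

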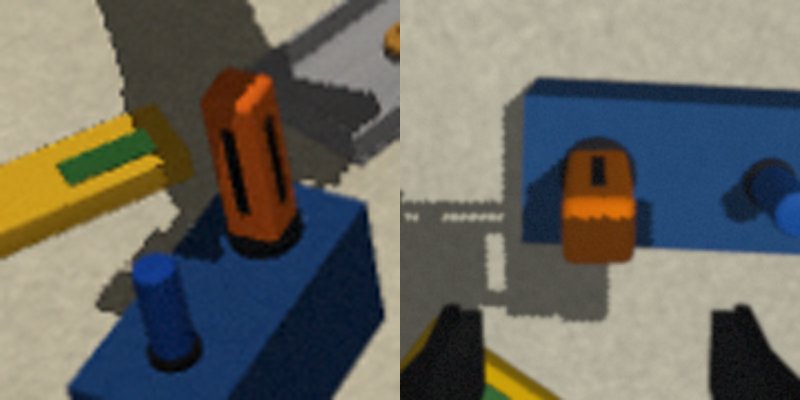

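The driver stands upright with its collar flat on the stand, and the gripper is clear. Handing in.

```bash
python3 -c "
from station import ticket
print(ticket.finish_job())"
```

```text
the job is handed in; nothing more can be done
None
```

The clamp screw by the red cap is loosened about 115° counter-clockwise (clockwise hit the stop), the driver is back upright and fully down in its hole, and the job was handed in at about 18 s; no verdict was returned.

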